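# Assemble a ceramic garden totem on its post

## Robot

A 7-joint arm with a two-finger parallel gripper is mounted at the origin on the work surface. World frame = base frame: x ahead of the robot, y to its left, z up, the work surface at z = 0. Lengths are in m, angles in rad, forces in N, time in s.
With the tool pointing down it reaches from about 0.4 to 0.85 m from the base axis. Payload 10.4 kg.
Tool frame: the origin (TCP) lies between the finger pads; the fingertips stand 19 mm ahead of it and the grasp point (between the pads) is the TCP (manip.tips_ahead is the distance from the TCP to the fingertips, in m); z points along the fingers, y is the line along which they close (so a half turn about z gives the same grasp; the last joint's range is limited). The gripper opens to 85 mm and grips with 20 to 120 N. Pads are 22 mm wide; open, the fingers measure 114 mm over their backs; the gripper's body (76 mm by 85 mm) begins 54 mm behind the grasp point. The pads swing forward as they close: fully open they stand 13 mm farther back than shut.
Start: joints at [1.136, 0.332, -0.065, 1.46, 0.022, 1.35, -0.088], TCP at [0.25, -0.573, 0.25] pointing down, gripper open.
Joint ranges: [-2.6, 2.6], [-0.5, 2.12], [-1.47, 1.34], [0.16, 2.42], [-1.27, 4.41], [0.06, 2.06], [-2.6, 2.6]. Speed limits (rad/s): [2.22, 2.22, 2.79, 2.79, 3.14, 3.14, 3.14].

## Interface

Orientations are given as a unit quaternion [x, y, z, w].
In Python, from workcell import manip, viewer gives the robot as it stands.
- The arm moves only by the tool arm_command, never from a script. Its argument "series" is text: rows parted by semicolons, each of 5 numbers parted by spaces: the closure, from 0 (fully open) to 1 (shut), then the shift along the tool's x, y, z normalised to -1 to 1, where 1 is 0.4 m, then the turn about the tool's z normalised to -1 to 1, where 1 is 180 degrees. In form: jaw tx ty tz spin; .... A call has exactly 10 rows; each row shifts and turns the commanded pose from where the row before left it, along the tool's axes as they then stand; what a row does not reach is not made up. A row lasts 1/8 s, in which the tool goes at most 62.5 mm and 10.7 degrees, less where a joint would pass 70% of its speed; a pose out of reach is approached as far as the arm can. A call with a number of a shift or a turn outside -1 to 1 is refused whole. A call with a gripper value outside its range is refused whole. The fingers move at their own pace and stop on an object; "newtons" is the grip in N (left out, the last holds). Time passes only in rows, so rows that do not move let the fingers close, or fill a call up. It gives the time, the measured TCP pose, the force, the opening and the grip force at its end, in the units of the state.
- manip.get_obs(): the state, without advancing time (a new reading comes with each control period).
- viewer.camera(name): name is "scene" or "top" or "wrist"; returns a dict with "pixels" (480x640x3 uint8, red, green, blue), "intrinsics" (3x3 intrinsics, pixels), "extrinsics" (4x4, takes a point from world to camera coordinates). Camera axes: x right, y up, looking along -z (the intrinsics and any distortion apply to the point x, -y, -z); pixel columns grow to the right and rows downward; lengths in m; the calibration is good to about 2 mm. A picture is of the moment at which its call begins. There is no depth.
- manip.hand_in(): hands the job in; it is judged then, once.
The state is a dict: "clock": time; "joint_pos": joint angles; "joint_velocities": joint speeds; "tau": joint torques, N m; "position": TCP position; "ee_rot": TCP orientation; "ft_force": force on the tool from outside, world axes, zero at the start; "torque": the same for the moment, N m; "grip_width": opening from 0.0 (shut) to 1.0 (fully open); "grasp_force": force on a finger pad.
Only numpy, scipy, OpenCV 4.12 (cv2) and the standard library are available. Lean on these libraries where they do the work, as an engineer would, in place of code of your own. Each camera call takes 0.05 s, during which the arm holds its last target. There are 200 camera calls.

## Task

Put the garden totem together on its post: first the blue square sleeve, yellow band at the top and its flat sides in line with the edges of the board, pushed fully home on the board; then the terracotta collar, fully home on top of the sleeve. The pieces are fired clay, so lower them gently down the post rather than letting them drop, and leave the bowl, the glass dish and the jar where they are.

Things in the scene. Friction and masses are not known exactly. Their poses are not given: they have to be found in the camera images.
- stand: Fixed totem stand: square wooden board 100 x 100 mm, 20 mm thick, on the table, with an upright steel post, diameter 25 mm, at its centre. The post rises 125 mm above the board (tip 145 mm above the table); its last 13 mm taper to 12 mm diameter. Origin: centre of the board's underside, at table height on the post's axis; x and y along the board's edges, z up.
- sleeve: Blue square tube, 56 x 56 mm, 90 mm long, 0.4 kg, round hole of 31 mm diameter through its length. A 16 mm yellow band runs round it near its top end. Origin: its very centre; z along the hole towards the banded end, x and y square to the flat sides. Starts lying on a flat side on the table. Home on the stand its origin is 65 mm, its top end 110 mm above the table.
- collar: Terracotta-coloured round collar, outside diameter 60 mm, 50 mm high, hole 31 mm diameter, 0.2 kg; its ends are alike. Starts flat on the table, hole upright. Origin: centre of its underside, z up along the hole. Home on the sleeve its underside is 110 mm above the table.
- bowl: White ceramic bowl, 150 mm across, 70 mm high; a bystander. Origin: centre of its underside.
- dish: Open round clear-glass dish, 96 mm across, 55 mm high; a bystander. Origin: centre of its underside.
- jar: Green glass jar with a green lid, 70 mm across, 75 mm high; a bystander. Origin: centre of its underside.
Things that resemble listed ones, but are neither listed nor needed, are in the scene too. Of the things shaped like the sleeve, the blue one is meant. Several things look just like the collar: the one meant starts farthest to the robot's left.

How it is judged:
By the outcome, as a careful person would: the job done as asked, in the order asked, and still so for the second after the job is handed in, with the robot touching nothing.
It also fails if it takes over 72 s, if anything falls off the work surface, if the arm or the gripper's body presses on something with over 40 N, if the wrist force passes 120 N, or if a joint passes its speed limit or range.

## Working session

There is one attempt and no reset: what is moved stays moved. The work goes in short steps, Python scripts to look and compute and a tool call to move; the robot and the scene stay as the last step left them, time stands still between calls to the robot, and variables do not carry over. Pictures are saved under pics/ and viewed, at most 10 in all, crops included, and the job is handed in when it is done.

Besides the shell and the picture viewer there is one more tool, called after "Emit:" as name(argument=value, ...) on one line, values as JSON. arm_command: Moves the arm, as the interface text tells. Scaled input: -1 to 1 covers 0.4 m each way for a shift and 180 degrees each way for a turn. Its arguments: {"type":"object","properties":{"series":{"type":"string"},"newtons":{"type":"number"}},"required":["series"]}

```bash
ls; mkdir -p pics; python3 - <<'E'
from workcell import manip, viewer
import cv2,numpy as np
print(manip.get_obs())
for n in("scene","top"):
    c=viewer.camera(n); cv2.imwrite(f"pics/{n}0.png",c["pixels"][:,:,::-1]); np.savez(f"{n}0.npz",**{k:c[k] for k in("pixels","intrinsics","extrinsics")})
    print(n,c["intrinsics"],c["extrinsics"],[k for k in c])
E
```

```text
pics
{'clock': 0.0, 'joint_pos': array([ 1.13640763,  0.33290411, -0.06470824,  1.46092114,  0.02160425,
        1.34989727, -0.08849895]), 'joint_velocities': array([-0.00112526,  0.00125362,  0.00114835,  0.00180261, -0.00081554,
        0.00149718,  0.00120666]), 'tau': array([-2.49640852e-04, -6.25434136e+01,  4.87953576e-02, -3.91598511e+01,
        1.60462072e-02,  9.99575568e-03,  2.95720679e-05]), 'position': array([ 0.25001967, -0.57244272,  0.24950543]), 'ee_rot': array([ 9.78875180e-01,  2.04457494e-01, -1.79006519e-04, -6.94367538e-04]), 'ft_force': array([ 0.850485  , -0.08442448, -0.22859126]), 'torque': array([-0.02667521, -0.01475408,  0.05181524]), 'grasp_force': 0.0, 'grip_width': 1.0020949355826176}
scene [[555.76925891   0.         310.35766481]
 [  0.         555.76925891 232.04855421]
 [  0.           0.           1.        ]] [[-0.67907195  0.73373555  0.02221308  0.40946197]
 [-0.45557601 -0.44497674  0.77100337  0.2264137 ]
 [ 0.57559689  0.51344702  0.63644354 -1.65598642]
 [ 0.          0.          0.          1.        ]] ['pixels', 'intrinsics', 'extrinsics']
top [[594.47346353   0.         311.34873913]
 [  0.         594.47346353 249.18878191]
 [  0.           0.           1.        ]] [[ 0.05951448 -0.9982256   0.0019177  -0.01759401]
 [ 0.97300192  0.05843958  0.22327578 -0.58669622]
 [-0.22299167 -0.01142222  0.97475343 -1.14524801]
 [ 0.          0.          0.          1.        ]] ['pixels', 'intrinsics', 'extrinsics']
```

View pics/top0.png

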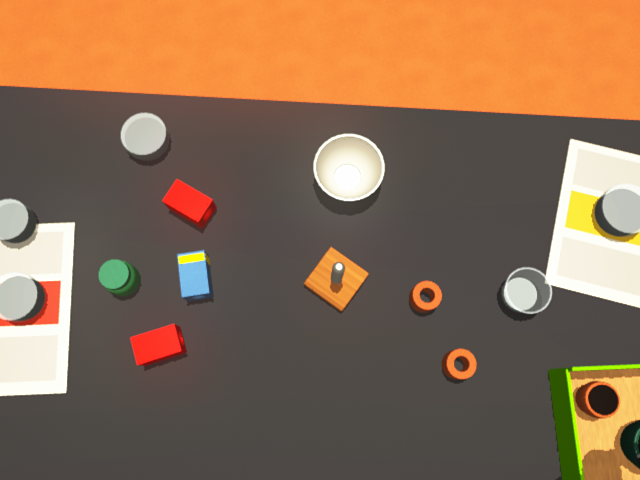

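View pics/scene0.png

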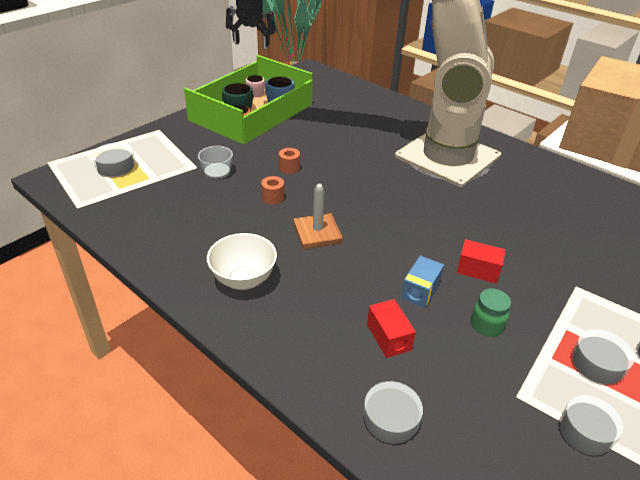

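The pictures show the sleeve (blue) at top px (194,275), with its band end pointing away from the robot. The stand is at (337,279). The two collars are at (427,296) and (461,364), and the left one is the one meant. I'll fit their poses using silhouettes in both views.

```bash
cat > h.py <<'E'
import numpy as np, cv2
from scipy.optimize import minimize
def proj(c,P):
    q=np.c_[P,np.ones(len(P))]@c["extrinsics"].T
    q=np.c_[q[:,0],-q[:,1],-q[:,2]]@c["intrinsics"].T
    return q[:,:2]/q[:,2:]
def ray(c,uv,z):
    E=c["extrinsics"];R=E[:3,:3];o=-R.T@E[:3,3]
    d=np.linalg.inv(c["intrinsics"])@[*uv,1.]; d=R.T@(d*[1,-1,-1]); return o+d*(z-o[2])/d[2]
def box(a,b,h): return np.array([[x,y,z] for x in(-a/2,a/2) for y in(-b/2,b/2) for z in(0,h)])
def cyl(r,h):
    t=np.linspace(0,2*np.pi,60); return np.array([[r*np.cos(s),r*np.sin(s),z] for s in t for z in(0,h)])
def place(M,p):
    c,s=np.cos(p[2]),np.sin(p[2]); return M@np.array([[c,s,0],[-s,c,0],[0,0,1]])+[p[0],p[1],p[3] if len(p)>3 else 0]
def mask(img,lo,hi,roi):
    hsv=cv2.cvtColor(img,cv2.COLOR_RGB2HSV); m=cv2.inRange(hsv,np.array(lo),np.array(hi))
    r=np.zeros_like(m); x,y,w,h=roi; r[y:y+h,x:x+w]=m[y:y+h,x:x+w]
    n,l,st,_=cv2.connectedComponentsWithStats(r); k=1+np.argmax(st[1:,4])
    pts=cv2.findNonZero((l==k).astype(np.uint8)); out=np.zeros_like(m); cv2.fillConvexPoly(out,cv2.convexHull(pts),255); return out
def cost(p,views,M):
    s=0
    for c,m in views:
        hl=cv2.convexHull(proj(c,place(M,p)).astype(np.float32))
        o=np.zeros(m.shape,np.uint8); cv2.fillConvexPoly(o,np.round(hl*16).astype(np.int32),255,cv2.LINE_AA,4)
        s+=np.abs(o.astype(float)-m).sum()/m.astype(float).sum()
    return s/len(views)
def fit(views,M,p0,st=(.01,.01,.15),yaw=True):
    n=3 if yaw else 2; f=lambda q:cost([*q,0] if n==2 else q,views,M)
    p=np.array(p0[:n],float)
    for k in(1,.4,.15):
        S=np.vstack([p]+[p+k*np.eye(n)[i]*st[i] for i in range(n)])
        r=minimize(f,p,method="Nelder-Mead",options=dict(initial_simplex=S,xatol=1e-5,fatol=1e-5)); p=r.x
    return p,r.fun
E
python3 - <<'E'
from h import *
T=dict(np.load("top0.npz"));S=dict(np.load("scene0.npz"))
def go(name,M,lo,hi,rt,rs,uv,z,yaws):
    v=[(T,mask(T["pixels"],lo,hi,rt)),(S,mask(S["pixels"],lo,hi,rs))]
    p=ray(T,uv,z)
    for vv,l in((v,"both"),(v[:1],"top"),(v[1:],"scene")):
        b=min((fit(vv,M,[p[0],p[1],y],yaw=len(yaws)>1) for y in yaws),key=lambda r:r[1])
        print(name,l,b[0].round(4),round(b[1],3))
Y=np.radians([-60,-30,0,30,60])
go("sleeve",box(.09,.056,.056),(18,110,60),(130,255,255),(170,240,50,65),(398,250,50,58),(194,275),.03,np.radians([-20,10]))
go("board",box(.1,.1,.02),(5,120,60),(20,230,255),(295,240,80,75),(285,208,65,45),(336,279),.01,np.radians([30,50]))
C=(0,150,50),(12,255,255)
go("collar",cyl(.03,.05),*C,(405,275,45,45),(255,170,36,38),(427,296),.03,[0])
go("other",cyl(.03,.05),*C,(440,340,45,50),(272,145,36,34),(461,364),.03,[0])
for n,uv,z in(("bowl",(348,168),.07),("jar",(115,274),.075),("dish",(527,290),.05)): print(n,ray(T,uv,z).round(3))
E
```

```text
sleeve both [0.5248 0.2558 0.2907] 0.815
sleeve top [0.5273 0.2565 0.2069] 0.423
sleeve scene [0.5203 0.2499 0.4537] 1.131
board both [ 0.5387 -0.0374  0.9918] 0.059
board top [ 0.5388 -0.0372  0.9994] 0.03
board scene [ 0.5386 -0.0374  0.9668] 0.085
collar both [ 0.5103 -0.2229] 0.138
collar top [ 0.5098 -0.2227] 0.087
collar scene [ 0.5082 -0.2241] 0.186
other both [ 0.3765 -0.2925] 0.141
other top [ 0.3767 -0.293 ] 0.084
other scene [ 0.3785 -0.2922] 0.195
bowl [ 0.765 -0.049  0.07 ]
jar [0.51  0.407 0.075]
dish [ 0.532 -0.426  0.05 ]
```

```bash
python3 - <<'E'
from h import *
T=dict(np.load("top0.npz"));S=dict(np.load("scene0.npz"))
hsv=cv2.cvtColor(T["pixels"],cv2.COLOR_RGB2HSV)
for uv in((192,285),(192,258),(205,292),(220,280),(427,286),(417,308)): print(uv,hsv[uv[1],uv[0]])
def go(name,M,lo,hi,rt,rs,uv,z,yaws):
    v=[(T,mask(T["pixels"],lo,hi,rt)),(S,mask(S["pixels"],lo,hi,rs))]
    print([cv2.boundingRect(m) for _,m in v])
    p=ray(T,uv,z)
    for vv,l in((v,"both"),(v[:1],"top"),(v[1:],"scene")):
        b=min((fit(vv,M,[p[0],p[1],y],yaw=len(yaws)>1) for y in yaws),key=lambda r:r[1])
        print(name,l,b[0].round(4),round(b[1],3))
go("sleeve",box(.09,.056,.056),(20,120,45),(125,255,255),(170,240,50,65),(398,250,50,58),(194,275),.03,np.radians([0,10]))
C=(0,120,30),(15,255,255)
go("collar",cyl(.03,.05),*C,(405,275,45,45),(255,170,36,38),(427,296),.03,[0])
E
```

```text
(192, 285) [102 119 234]
(192, 258) [ 30 255 254]
(205, 292) [102 120 235]
(220, 280) [12 30 86]
(427, 286) [ 12 193 249]
(417, 308) [  8 184  94]
[(179, 253, 25, 11), (406, 275, 26, 12)]
sleeve both [0.5281 0.2453 0.4925] 7.44
sleeve top [0.5465 0.2451 0.8756] 6.093
sleeve scene [0.4742 0.2223 0.4547] 7.644
[(409, 280, 33, 33), (261, 176, 23, 28)]
collar both [ 0.5102 -0.2228] 0.09
collar top [ 0.51   -0.2225] 0.052
collar scene [ 0.5124 -0.2205] 0.125
```

```bash
python3 - <<'E'
import cv2,numpy as np
t=cv2.imread("pics/top0.png");s=cv2.imread("pics/scene0.png")
a=cv2.resize(t[240:310,165:235],(400,400),interpolation=0);b=cv2.resize(s[245:315,390:460],(400,400),interpolation=0)
cv2.imwrite("pics/crop1.png",np.hstack([a,b]))
E
```

```text
(no output)
```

View pics/crop1.png

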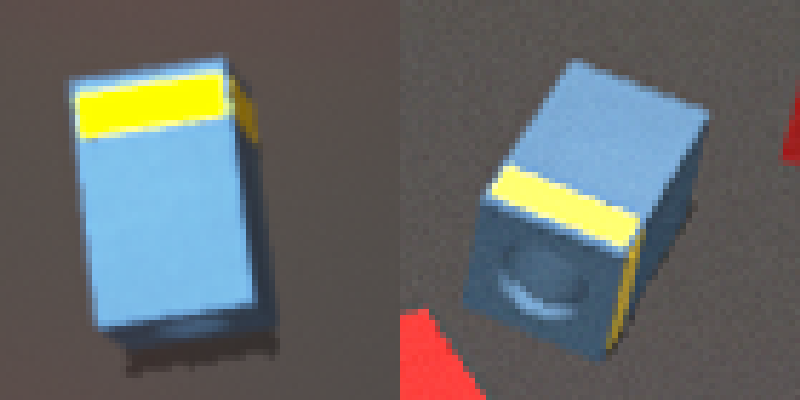

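```bash
python3 - <<'E'
from h import *
T=dict(np.load("top0.npz"));S=dict(np.load("scene0.npz"))
for c,o,P in((T,(165,240),[(68,82),(225,58),(258,303),(96,328)]),(S,(390,245),[(87,197),(237,253),(310,110),(175,60)])):
    W=np.array([ray(c,np.array(p)/5.714+o-.5,.056) for p in P])[:,:2]
    print(W.round(4).tolist(),W.mean(0).round(4)); a=W[:2].mean(0)-W[2:].mean(0); b=W[[0,3]].mean(0)-W[[1,2]].mean(0)
    print(np.linalg.norm(a),np.linalg.norm(b),np.degrees(np.arctan2(a[1],a[0])),np.degrees(np.arctan2(-b[0],b[1])))
from workcell import manip
from scipy.spatial.transform import Rotation as R
print(R.from_quat(manip.get_obs()["ee_rot"]).as_matrix().round(3))
E
```

```text
[[0.5627, 0.2933], [0.5749, 0.238], [0.487, 0.2175], [0.4747, 0.2737]] [0.5248 0.2556]
0.09015886583936297 0.057117645387538746 12.876174182782458 12.370192282058882
[[0.573, 0.2406], [0.5589, 0.2966], [0.4749, 0.2743], [0.487, 0.2211]] [0.5234 0.2582]
0.0875716666367156 0.056133753508126424 13.814795589276482 -166.4899226049907
[[ 0.916  0.4   -0.001]
 [ 0.4   -0.916  0.001]
 [-0.    -0.001 -1.   ]]
```

The top crop gives sleeve top-face corners at about (68,82), (225,58), (258,303) and (96,328). From both views its centre is (0.5245, 0.2565), with the band axis at yaw 13.1°.

The tool can't tilt, so I'll grip near the band end with light force, swing or pivot the sleeve upright, and then set it on the post.

Emit:
arm_command(series="0 0.077 -0.08 0 0;0 0.077 -0.08 0 0;0 0.077 -0.08 0 0;0 0.077 -0.08 0 0;0 0.077 -0.08 0 0;0 0.077 -0.08 0 0;0 0.077 -0.08 0 0;0 0.077 -0.08 0 0;0 0.077 -0.08 0 0;0 0.077 -0.08 0 0", newtons=20)

```text
clock: 1.35
position: [0.4045, -0.1548, 0.2501]
ee_rot: [0.979, 0.204, -0.0, 0.0]
ft_force: [0.8, -0.5, 0.2]
grip_width: 1.001
grasp_force: 0.0
```

Emit:
arm_command(series="0 0.077 -0.08 0 0;0 0.077 -0.08 0 0;0 0.077 -0.08 0 0;0 0.077 -0.08 0 0;0 0.077 -0.08 0 0;0 0.077 -0.08 0 0;0 0.077 -0.08 0 0;0 0.077 -0.08 0 0;0 0.077 -0.08 0 0;0 0.077 -0.08 0 0.0583")

```text
clock: 2.6
position: [0.559, 0.2612, 0.2497]
ee_rot: [0.994, 0.112, -0.0, 0.0]
ft_force: [0.6, -1.2, -0.2]
grip_width: 1.004
grasp_force: 0.0
```

```bash
cat > mv.py <<'E'
import sys,numpy as np
from workcell import manip
from scipy.spatial.transform import Rotation as R
def st(tx=None,ty=None,tz=None,psi=None):
    o=manip.get_obs();M=R.from_quat(o["ee_rot"]).as_matrix();ps=np.degrees(np.arctan2(M[1,0],M[0,0]))
    print("t",round(o["clock"],2),"p",o["position"].round(4),"psi",ps.round(2),"F",o["ft_force"].round(1),"g",round(o["grip_width"],3),round(o["grasp_force"],1),"j",o["joint_pos"].round(2))
    if tx is not None:
        d=M.T@(np.array([tx,ty,tz])-o["position"]); print("units xyz",(d/.4).round(4),"spin",round((ps-psi)/180,4))
if __name__=="__main__": st(*map(float,sys.argv[1:]))
E
python3 mv.py .5566 .264 .028 13.1; python3 - <<'E'
from workcell import viewer; import cv2,numpy as np
for n in("wrist","scene"):
    c=viewer.camera(n); cv2.imwrite(f"pics/{n}1.png",c["pixels"][:,:,::-1]); np.savez(f"{n}1.npz",**c)
E
```

```text
t 2.6 p [0.559  0.2612 0.2497] psi 12.87 F [ 0.6 -1.2 -0.2] g 1.004 0.0 j [ 0.07  0.42 -0.77  1.45  0.29  1.39 -2.05]
units xyz [-0.0039 -0.0083  0.5543] spin -0.0013
```

View pics/wrist1.png

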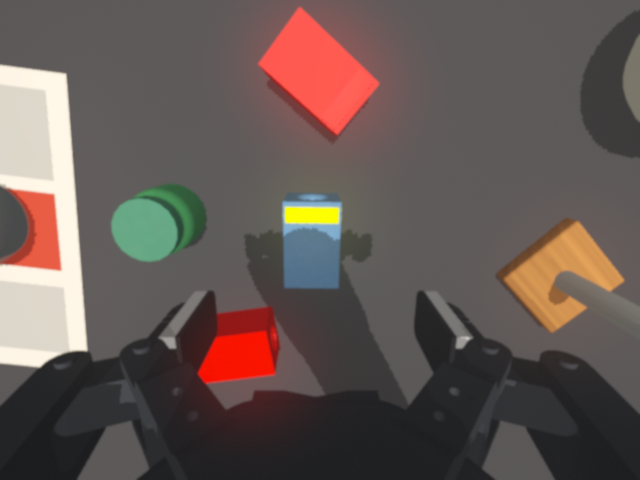

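The wrist view shows the sleeve top face at about (283,202), (342,202), (339,288) and (284,288), square to the jaws. I'll check its position from this view.

```bash
python3 - <<'E'
from h import *
W=dict(np.load("wrist1.npz"))
P=np.array([ray(W,p,.056) for p in[(283,202),(342,202),(339,288),(284,288)]])[:,:2];print(P.round(4).tolist(),P.mean(0))
a=P[:2].mean(0)-P[2:].mean(0);print(np.linalg.norm(a),np.degrees(np.arctan2(a[1],a[0])))
# board corners top
Q=np.array([ray(W,p,.02) for p in[(575,219),(624,281),(555,333),(498,275)]])[:,:2];print(Q.round(4).tolist(),Q.mean(0))
E
```

```text
[[0.5642, 0.2958], [0.5767, 0.2408], [0.489, 0.2219], [0.4764, 0.2772]] [0.52657713 0.25892797]
0.08974461025304163 12.053274912619267
[[0.6089, -0.0137], [0.554, -0.0997], [0.4737, -0.051], [0.529, 0.0433]] [ 0.54139474 -0.03027911]
```

Emit:
arm_command(series="0 -0.001 -0.0095 0.1 0;0 0 0 0.1 0;0 0 0 0.1 0;0 0 0 0.1 0;0 0 0 0.08 0;0 0 0 0.05 0;0 0 0 0.024 0;0 0 0 0 0;1 0 0 0 0;1 0 0 0 0", newtons=20)

```text
clock: 3.95
position: [0.5579, 0.2644, 0.0299]
ee_rot: [0.993, 0.114, 0.001, -0.0]
ft_force: [0.4, 0.0, 3.6]
grip_width: 0.657
grasp_force: 21.7
```

Emit:
arm_command(series="1 0 0 0 0;1 0 0 0 0;1 0 0 0 0;1 0 0 0 0;1 0 0 -0.03 0;1 0 0 -0.05 0;1 0 0 -0.07 0;1 0 0 -0.07 0;1 0 0 -0.07 0;1 0 0 0 0")

```text
clock: 5.2
position: [0.5583, 0.2647, 0.1477]
ee_rot: [0.993, 0.114, 0.002, -0.001]
ft_force: [-0.7, -0.5, -4.2]
grip_width: 0.657
grasp_force: 23.0
```

```bash
python3 mv.py; python3 - <<'E'
from workcell import viewer; import cv2,numpy as np
c={n:viewer.camera(n) for n in("wrist","scene")}
s=c["scene"]["pixels"][150:350,330:530]; cv2.imwrite("pics/a2.png",np.hstack([cv2.resize(s,(400,400)),cv2.resize(c["wrist"]["pixels"],(400,400))])[:,:,::-1])
E
```

```text
t 5.2 p [0.5583 0.2647 0.1477] psi 13.1 F [-0.7 -0.5 -4.2] g 0.657 23.0 j [ 0.05  0.49 -0.74  1.58  0.35  1.2  -2.1 ]
```

View pics/a2.png

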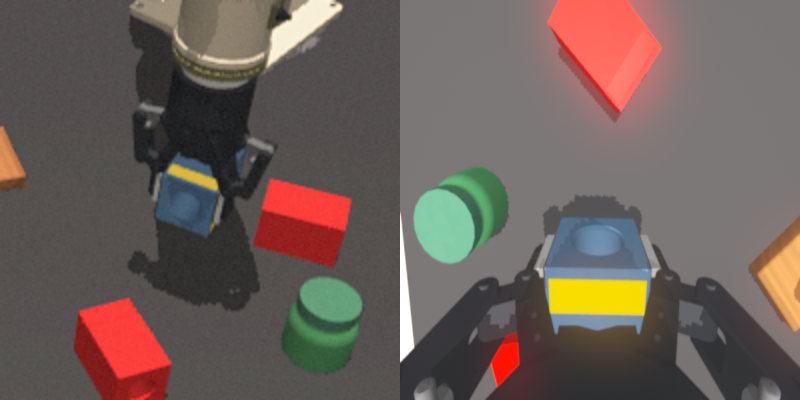

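The sleeve is held level, with its end hole at right pic (598,238), so the grip resists drooping. I'll carry it to a clear spot and pivot it upright against the table there.

```bash
python3 -c "
import numpy as np
t=np.radians(np.linspace(0,90,21));x=78*np.cos(t)-28*np.sin(t);z=78*np.sin(t)+28*np.cos(t)
print(np.c_[np.diff(x),-np.diff(z)].__truediv__(400).round(4).tolist())"
```

```text
[[-0.0061, -0.0151], [-0.0073, -0.0146], [-0.0084, -0.0139], [-0.0094, -0.0132], [-0.0105, -0.0125], [-0.0114, -0.0116], [-0.0123, -0.0107], [-0.0131, -0.0097], [-0.0138, -0.0086], [-0.0144, -0.0075], [-0.015, -0.0064], [-0.0154, -0.0052], [-0.0158, -0.0039], [-0.016, -0.0027], [-0.0162, -0.0014], [-0.0163, -0.0001], [-0.0162, 0.0011], [-0.0161, 0.0024], [-0.0159, 0.0037], [-0.0155, 0.0049]]
```

Emit:
arm_command(series="1 0.01 0.03 0 0;1 -0.02 0.06 0 0;1 -0.02 0.07 0 0;1 -0.02 0.07 0 0;1 -0.02 0.05 0.05 0;1 0 0 0.09 0;1 0 0 0.08 0;1 0 0 0.05 0;1 0 0 0.025 0;1 0 0 0 0")

```text
clock: 6.55
position: [0.556, 0.1483, 0.0269]
ee_rot: [0.993, 0.114, 0.0, 0.0]
ft_force: [0.3, 0.2, -3.3]
grip_width: 0.654
grasp_force: 22.4
```

```bash
python3 mv.py
```

```text
t 6.55 p [0.556  0.1483 0.0269] psi 13.09 F [ 0.3  0.2 -3.3] g 0.654 22.4 j [ 0.2   0.55 -0.67  1.78  0.41  0.96 -1.98]
```

Emit:
arm_command(series="1 -0.006 0 -0.015 0;1 -0.007 0 -0.0145 0;1 -0.0084 0 -0.014 0;1 -0.0094 0 -0.013 0;1 -0.0105 0 -0.0125 0;1 -0.0114 0 -0.0115 0;1 -0.0123 0 -0.0107 0;1 -0.013 0 -0.0097 0;1 -0.0138 0 -0.0086 0;1 -0.0144 0 -0.0075 0")

```text
clock: 7.8
position: [0.5136, 0.1387, 0.0737]
ee_rot: [0.993, 0.114, 0.0, 0.0]
ft_force: [1.1, 0.6, -5.1]
grip_width: 0.653
grasp_force: 22.5
```

```bash
python3 mv.py; python3 - <<'E'
from workcell import viewer; import cv2,numpy as np
c={n:viewer.camera(n) for n in("wrist","scene")}
s=c["scene"]["pixels"][150:350,300:500]; cv2.imwrite("pics/a3.png",np.hstack([cv2.resize(s,(400,400)),cv2.resize(c["wrist"]["pixels"],(400,400))])[:,:,::-1])
E
```

```text
t 7.8 p [0.5136 0.1387 0.0737] psi 13.1 F [ 1.1  0.6 -5.1] g 0.653 22.5 j [ 0.28  0.4  -0.73  1.86  0.32  0.99 -1.93]
```

View pics/a3.png

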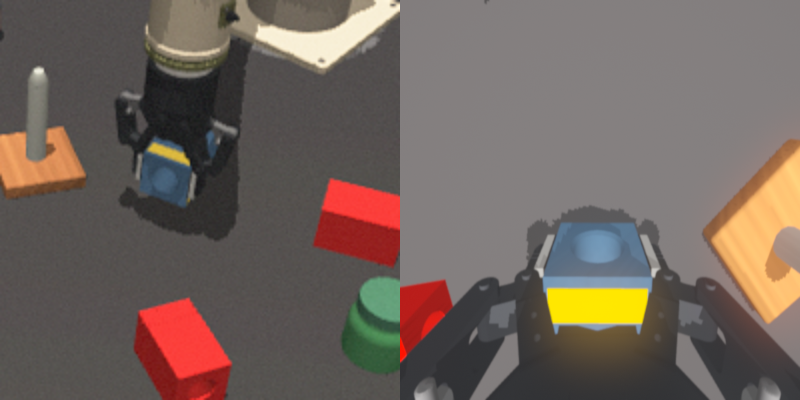

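The grip holds the sleeve rigid: it lifted level, with the end hole at right pic (597,245). I'll lower it, regrip nearer the band end so there's less pad area and more gravity torque, and test whether partial closure softens the grip.

Emit:
arm_command(series="1 0 0 0.03 0;1 0 0 0.04 0;1 0 0 0.03 0;1 0 0 0.01 0;0.38 0 0 0 0;0.36 0 0 0 0;0.355 0 0 0 0;0.35 0 0 0 0;0.35 0 0 0 0;0.35 0 0 0 0")

```text
clock: 9.15
position: [0.514, 0.1388, 0.0296]
ee_rot: [0.993, 0.114, 0.0, 0.0]
ft_force: [0.4, -0.0, -5.0]
grip_width: 0.655
grasp_force: 22.6
```

Emit:
arm_command(series="0.345 0 0 0.003 0;0.345 0 0 0 0;0.3 0 0 0 0;0.2 0 0 0 0;0.2 0.022 0 0 0;0.2 0 0 0 0;1 0 0 0 0;1 0 0 0 0;1 0 0 0 0;1 0 0 0 0")

```text
clock: 10.4
position: [0.5227, 0.1409, 0.0283]
ee_rot: [0.993, 0.114, 0.0, -0.0]
ft_force: [2.0, 0.7, -1.3]
grip_width: 0.652
grasp_force: 22.1
```

Emit:
arm_command(series="1 -0.002 0 -0.01 0;1 -0.004 0 -0.015 0;1 -0.006 0 -0.015 0;1 -0.008 0 -0.015 0;1 -0.008 0 -0.015 0;1 -0.01 0 -0.015 0;1 -0.01 0 -0.015 0;1 -0.01 0 -0.015 0;1 -0.01 0 -0.015 0;1 0 0 0 0")

```text
clock: 11.65
position: [0.4962, 0.1346, 0.0808]
ee_rot: [0.993, 0.114, 0.0, 0.0]
ft_force: [-0.5, 0.6, -4.6]
grip_width: 0.657
grasp_force: 22.5
```

```bash
python3 mv.py; python3 - <<'E'
from workcell import viewer; import cv2,numpy as np
c={n:viewer.camera(n) for n in("wrist","scene")}
s=c["scene"]["pixels"][150:350,300:500]; cv2.imwrite("pics/a4.png",np.hstack([cv2.resize(s,(400,400)),cv2.resize(c["wrist"]["pixels"],(400,400))])[:,:,::-1])
E
```

```text
t 11.65 p [0.4962 0.1346 0.0808] psi 13.1 F [-0.5  0.6 -4.6] g 0.657 22.5 j [ 0.3   0.36 -0.75  1.9   0.29  0.99 -1.92]
```

View pics/a4.png

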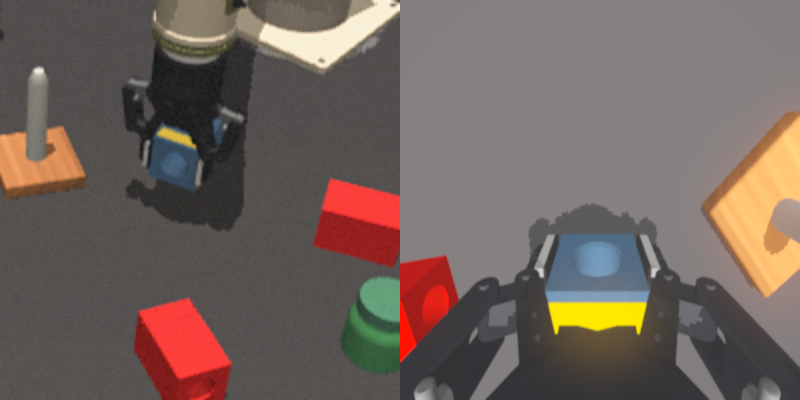

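The sleeve is still near level; the end hole is at right pic (598,258). Next I'll use only the fingertip corners on the upper band-end corner, which makes the contact patch small enough for it to swing.

Emit:
arm_command(series="1 0 0 0.04 0;1 0 0 0.05 0;1 0 0 0.03 0;1 0 0 0.011 0;0.2 0 0 0 0;0.15 0 0 0 0;0.15 0 0 -0.06 0;0.15 0.015 0 -0.015 0;0.15 0 0 0 0;1 0 0 0 0")

```text
clock: 13.0
position: [0.5016, 0.1359, 0.0572]
ee_rot: [0.993, 0.114, -0.0, 0.0]
ft_force: [0.2, -0.8, 2.0]
grip_width: 0.657
grasp_force: 1.6
```

Emit:
arm_command(series="1 0 0 0 0;1 0 0 0 0;1 0 0 0 0;1 -0.002 0 -0.01 0;1 -0.003 0 -0.012 0;1 -0.004 0 -0.012 0;1 -0.005 0 -0.012 0;1 -0.005 0 -0.012 0;1 -0.006 0 -0.012 0;1 0 0 0 0")

```text
clock: 14.25
position: [0.4923, 0.1337, 0.0863]
ee_rot: [0.993, 0.114, 0.0, 0.0]
ft_force: [-0.5, 1.1, -4.5]
grip_width: 0.644
grasp_force: 22.2
```

```bash
python3 mv.py; python3 - <<'E'
from workcell import viewer; import cv2,numpy as np
c={n:viewer.camera(n) for n in("wrist","scene")}
s=c["scene"]["pixels"][150:350,300:500]; cv2.imwrite("pics/a5.png",np.hstack([cv2.resize(s,(400,400)),cv2.resize(c["wrist"]["pixels"],(400,400))])[:,:,::-1])
E
```

```text
t 14.25 p [0.4923 0.1337 0.0863] psi 13.1 F [-0.5  1.1 -4.5] g 0.644 22.2 j [ 0.31  0.34 -0.76  1.91  0.28  1.   -1.91]
```

View pics/a5.png

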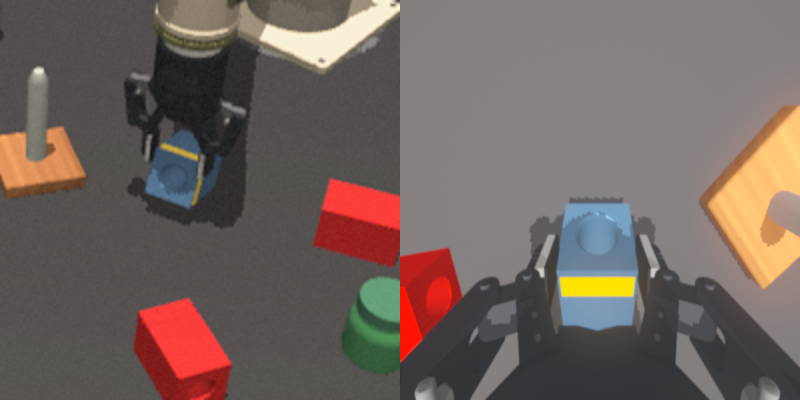

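The tilt has started: the end face is now at right pic (558–638, 203–270). I'll work out the tilt by PnP from these corners.

```bash
cat > tilt.py <<'E'
from h import *
from workcell import viewer
from scipy.optimize import least_squares
from scipy.spatial.transform import Rotation as R
# sleeve frame: z to band end, x = initially-up side, y across
def pnp(c,px,obj):
    psi=np.radians(13.1); a=np.array([np.cos(psi),np.sin(psi),0]);up=np.array([0,0,1.])
    def pose(q): # q: pos3, tilt (0 level, 90 upright)
        z=a*np.cos(q[3])+up*np.sin(q[3]); x=up*np.cos(q[3])-a*np.sin(q[3]); M=np.c_[x,np.cross(z,x),z]; return M
    f=lambda q:(proj(c,obj@pose(q).T+q[:3])-px).ravel()
    r=min((least_squares(f,[.46,.13,.08,t]) for t in(0,.5,1)),key=lambda r:r.cost)
    print("pos",r.x[:3].round(4),"tilt",np.degrees(r.x[3]).round(1),"rms",np.sqrt(2*r.cost/len(px)).round(2))
    return r.x
E
python3 - <<'E'
from tilt import *
c=viewer.camera("wrist")
px=np.array([(165,203),(230,203),(157,270),(238,270),(160,276),(235,276),(162,297),(233,297)])*[1.6,1.2]
y=28; obj=np.array([(-28,y,45),(-28,-y,45),(28,y,45),(28,-y,45),(28,y,41),(28,-y,41),(28,y,25),(28,-y,25)])/1000.
pnp(c,px,obj)
E
```

```text
pos [-14.5184  -3.4158 -27.4804] tilt 47.0 rms 72.34
```

```bash
python3 - <<'E'
from tilt import *
c=viewer.camera("wrist")
px=np.array([(165,203),(230,203),(157,270),(238,270),(160,276),(235,276),(162,297),(233,297)])*[1.6,1.2]
y=-28; obj=np.array([(-28,y,45),(-28,-y,45),(28,y,45),(28,-y,45),(28,y,41),(28,-y,41),(28,y,25),(28,-y,25)])/1000.
pnp(c,px,obj)
E
```

```text
pos [0.4536 0.1261 0.0367] tilt 21.6 rms 3.33
```

The tilt is 22° with the far edge still on the table, so it's swinging. I'll continue along the arc.

Emit:
arm_command(series="1 -0.014 0 -0.0098 0;1 -0.0145 0 -0.0088 0;1 -0.015 0 -0.0078 0;1 -0.0155 0 -0.0067 0;1 -0.016 0 -0.0055 0;1 -0.0165 0 -0.0044 0;1 -0.017 0 -0.0032 0;1 -0.017 0 -0.002 0;1 -0.0172 0 -0.0008 0;1 -0.0172 0 0 0")

```text
clock: 15.7
position: [0.4294, 0.1192, 0.1055]
ee_rot: [0.993, 0.114, 0.0, 0.0]
ft_force: [1.0, 0.5, -4.2]
grip_width: 0.644
grasp_force: 22.3
```

```bash
python3 mv.py; python3 - <<'E'
from workcell import viewer; import cv2,numpy as np
c={n:viewer.camera(n) for n in("wrist","scene")}
for n in c: np.savez(n+"6.npz",**c[n])
s=c["scene"]["pixels"][150:350,300:500]; cv2.imwrite("pics/a6.png",np.hstack([cv2.resize(s,(400,400)),cv2.resize(c["wrist"]["pixels"],(400,400))])[:,:,::-1])
E
```

```text
t 15.7 p [0.4294 0.1192 0.1055] psi 13.1 F [ 1.   0.5 -4.2] g 0.644 22.3 j [ 0.4   0.16 -0.81  2.05  0.14  0.99 -1.82]
```

View pics/a6.png

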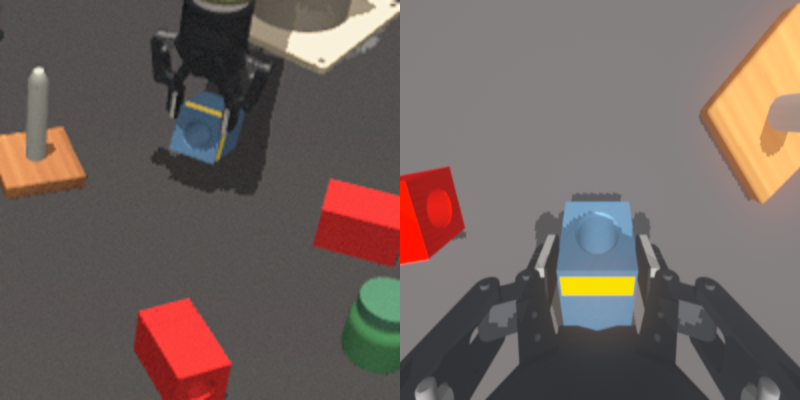

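The sleeve keeps a fixed 22° tilt; it's lifted with the end hole at right pic (598,232). I'll finish the rotation against the fixed post. Pushing the low far end horizontally into the post makes the side lie flush with it, which is upright. I'll use the board's yaw (56.8°).

Emit:
arm_command(series="1 0 0 -0.03 -0.0486;1 0 0 -0.03 -0.0486;1 0 0 -0.027 -0.0486;1 0 0 0 -0.0486;1 0 0 0 -0.0486;1 0.03 0.07 0 0;1 0.03 0.1 0 0;1 0.03 0.11 0 0;1 0.03 0.1 0 0;1 0.03 0.063 0 0")

```text
clock: 17.05
position: [0.6128, 0.071, 0.1395]
ee_rot: [0.88, 0.475, -0.0, -0.0]
ft_force: [0.1, 0.7, -4.6]
grip_width: 0.647
grasp_force: 23.0
```

```bash
python3 mv.py .61 .072 .14 56.8; python3 - <<'E'
from h import *
from workcell import viewer
for n in("top","wrist"):
    c=viewer.camera(n); np.savez(n+"7.npz",**c)
T=dict(np.load("top0.npz"));
# post tip: bright gray blob top view
g=T["pixels"][250:300,325:350].astype(int); s=g.max(2)-g.min(2); m=(s<25)&(g.max(2)>110); ys,xs=np.nonzero(m); k=ys<ys.min()+8
print(xs.min()+325,xs.max()+325,ys.min()+250,ys.max()+250,xs[k].mean()+325,ys[k].mean()+250)
for uv in((338.5,267),): print(ray(T,uv,.145).round(4))
print(proj(T,np.array([[.5387,-.0374,z] for z in(.02,.132,.145)])))
E
```

```text
t 17.05 p [0.6128 0.071  0.1395] psi 56.71 F [ 0.1  0.7 -4.6] g 0.647 23.0 j [ 0.38  0.51 -0.75  1.58  0.36  1.2  -1.02]
units xyz [-0.0017 -0.0071 -0.0012] spin -0.0005
333 343 263 272 338.25373134328356 266.76119402985074
[ 0.5373 -0.0367  0.145 ]
[[336.09203577 277.95192284]
 [338.58171226 267.63245836]
 [338.90202965 266.30477426]]
```

Emit:
arm_command(series="1 -0.03 -0.008 0 0;1 -0.03 0 0 0;1 -0.02 0 0 0;1 -0.02 0 0 0;1 -0.02 0 0 0;1 -0.02 0 0 0;1 -0.02 0 0 0;1 -0.02 0 0 0;1 -0.02 0 0 0;1 0 0 0 0")

```text
clock: 18.4
position: [0.5647, 0.0072, 0.1411]
ee_rot: [0.88, 0.476, 0.001, 0.0]
ft_force: [2.9, 2.2, -2.9]
grip_width: 0.644
grasp_force: 26.3
```

```bash
python3 mv.py; python3 - <<'E'
from h import *
from workcell import viewer
C={}
for n in("top","wrist","scene"):
    c=viewer.camera(n); np.savez(n+"8.npz",**c);C[n]=c
# yellow stripe corners / blobs in wrist
hsv=cv2.cvtColor(C["wrist"]["pixels"],cv2.COLOR_RGB2HSV)
for nm,lo,hi in(("yel",(24,150,60),(34,255,255)),("blue",(95,60,40),(115,255,255))):
    m=cv2.inRange(hsv,np.array(lo),np.array(hi)); n,l,s,_=cv2.connectedComponentsWithStats(m); print(nm,[r.tolist() for r in s[1:] if r[4]>150])
E
```

```text
t 18.4 p [0.5647 0.0072 0.1411] psi 56.81 F [ 2.9  2.2 -2.9] g 0.644 26.3 j [ 0.55  0.39 -0.77  1.72  0.3   1.15 -0.89]
yel []
blue [[246, 175, 139, 132, 16168]]
```

It's rotating: the yellow stripe side has gone out of the wrist view and the push is about 4 N. I'll continue until it's flush.

Emit:
arm_command(series="1 -0.012 0 0 0;1 -0.012 0 0 0;1 -0.012 0 0 0;1 -0.01 0 0 0;1 -0.01 0 0 0;1 -0.006 0 0 0;1 -0.005 0 0 0;1 0 0 0 0;1 0 0 0 0;1 0 0 0 0")

```text
clock: 19.8
position: [0.55, -0.0151, 0.1403]
ee_rot: [0.879, 0.476, -0.0, 0.0]
ft_force: [2.5, 2.1, -2.6]
grip_width: 0.641
grasp_force: 24.0
```

```bash
python3 mv.py; python3 - <<'E'
from h import *
from workcell import viewer
C={}
for n in("top","wrist","scene"):
    c=viewer.camera(n); np.savez(n+"9.npz",**c);C[n]=c
# yellow stripe corners / blobs in wrist
for w in C:
  hsv=cv2.cvtColor(C[w]["pixels"],cv2.COLOR_RGB2HSV)
  for nm,lo,hi in(("yel",(24,150,60),(34,255,255)),("blue",(95,60,40),(115,255,255))):
    m=cv2.inRange(hsv,np.array(lo),np.array(hi)); n,l,s,_=cv2.connectedComponentsWithStats(m); print(w,nm,[r.tolist() for r in s[1:] if r[4]>60])
s=C["scene"]["pixels"][130:280,270:420]; cv2.imwrite("pics/a9.png",np.hstack([cv2.resize(s,(400,400)),cv2.resize(C["wrist"]["pixels"],(400,400))])[:,:,::-1])
E
```

```text
t 19.8 p [ 0.55   -0.0151  0.1403] psi 56.85 F [ 2.5  2.1 -2.6] g 0.641 24.0 j [ 0.6   0.36 -0.77  1.76  0.27  1.13 -0.84]
top yel [[566, 191, 35, 45, 964], [628, 233, 12, 12, 79]]
top blue [[295, 244, 15, 21, 162]]
wrist yel []
wrist blue [[242, 165, 148, 145, 18507]]
scene yel []
scene blue [[476, 0, 18, 21, 239], [422, 20, 11, 33, 174], [266, 79, 28, 23, 292], [312, 191, 31, 23, 483], [310, 205, 32, 34, 559]]
```

```bash
cat > endface.py <<'E'
from h import *
from scipy.spatial.transform import Rotation as R
def endface(c,bands=((95,60,40),(115,255,255))):
    hsv=cv2.cvtColor(c["pixels"],cv2.COLOR_RGB2HSV); m=cv2.inRange(hsv,np.array(bands[0]),np.array(bands[1]))
    n,l,s,_=cv2.connectedComponentsWithStats(m);k=1+np.argmax(s[1:,4]); h=cv2.convexHull(cv2.findNonZero((l==k).astype(np.uint8)))
    q=cv2.approxPolyN(h,4,ensure_convex=True).reshape(-1,2).astype(float)
    q=q[np.argsort(np.arctan2(q[:,1]-q[:,1].mean(),q[:,0]-q[:,0].mean()))]; print("corners",q.round().tolist())
    obj=np.array([[-28,28,0],[28,28,0],[28,-28,0],[-28,-28,0]])/1000.
    r=cv2.solvePnPGeneric(obj,q,c["intrinsics"],None,flags=cv2.SOLVEPNP_IPPE)
    E=c["extrinsics"]; F=np.diag([1.,-1,-1])
    for rv,tv,e in zip(r[1],r[2],r[3]):
        M=E[:3,:3].T@F@cv2.Rodrigues(rv)[0]; p=E[:3,:3].T@(F@tv.ravel()-E[:3,3]); n=M[:,2]
        if n[2]>0: print("top centre",p.round(4),"normal",n.round(3),"tilt off",np.degrees(np.arccos(n[2])).round(1),"yaw%90",(np.degrees(np.arctan2(M[1,0],M[0,0]))%90).round(1),"err",e)
E
python3 -c "
from endface import *
for i in(8,9): endface(dict(np.load(f'wrist{i}.npz')))"
```

```text
corners [[250.0, 175.0], [380.0, 175.0], [385.0, 306.0], [245.0, 306.0]]
top centre [0.5817 0.0353 0.1304] normal [0.277 0.425 0.862] tilt off 30.5 yaw%90 56.8 err [0.62165003]
top centre [0.5804 0.0334 0.1318] normal [0.023 0.037 0.999] tilt off 2.5 yaw%90 56.8 err [4.05810221]
corners [[242.0, 165.0], [388.0, 165.0], [389.0, 309.0], [244.0, 308.0]]
top centre [0.5679 0.0148 0.1402] normal [-0.008  0.127  0.992] tilt off 7.3 yaw%90 57.9 err [1.92154652]
top centre [0.5698 0.0161 0.1396] normal [0.308 0.336 0.89 ] tilt off 27.1 yaw%90 55.4 err [2.46145609]
```

View pics/a9.png

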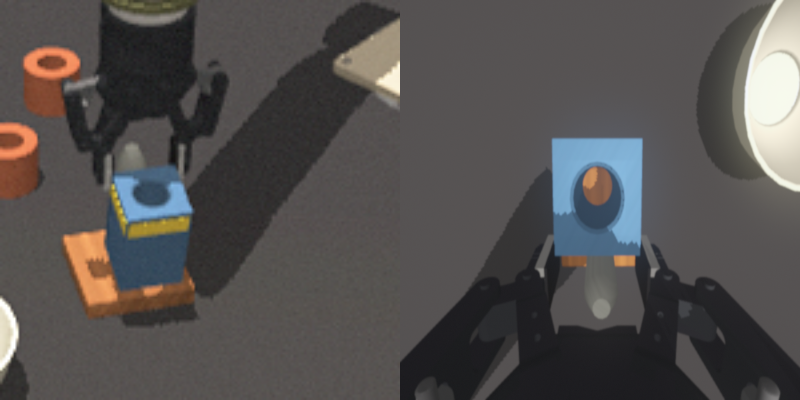

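The views show the sleeve nearly upright with the band up: right pic end face at (553–643, 138–255), with the post behind it at (600,290). I'll back off from the post and set it down on the clear table to square it.

Emit:
arm_command(series="1 0.03 0 0 0;1 0.05 0 0 0;1 0.05 0 0 0;1 0.035 0 0 0;1 0 0 0.04 0;1 0 0 0.04 0;1 0 0 0.02 0;1 0 0 0.008 0;1 0 0 0.004 0;1 0 0 0 0")

```text
clock: 21.2
position: [0.5865, 0.0389, 0.0983]
ee_rot: [0.88, 0.475, -0.0, 0.001]
ft_force: [-13.4, -4.8, 27.9]
grip_width: 0.644
grasp_force: 27.7
```

```bash
python3 mv.py; python3 -c "
from endface import *
from workcell import viewer
endface(viewer.camera('wrist'))"
```

```text
t 21.2 p [0.5865 0.0389 0.0983] psi 56.75 F [-13.4  -4.8  27.9] g 0.644 27.7 j [ 0.45  0.49 -0.75  1.7   0.37  1.1  -0.99]
corners [[242.0, 167.0], [385.0, 165.0], [385.0, 305.0], [242.0, 309.0]]
top centre [0.6044 0.0682 0.0964] normal [0.137 0.014 0.99 ] tilt off 7.9 yaw%90 56.1 err [2.25169079]
top centre [0.6046 0.0708 0.0958] normal [0.166 0.444 0.881] tilt off 28.3 yaw%90 59.5 err [2.57180687]
```

Emit:
arm_command(series="1 0 0 -0.004 0;0.33 0 0 0 0;0.3 0 0 0 0;0.2 0 0 0 0;0 0 0 0 0;0 0 0 0 0;0 0 0 -0.05 0;0 0 0 -0.07 0;0 0 0 0 0;0 0 0 0 0")

```text
clock: 22.5
position: [0.5861, 0.0401, 0.1456]
ee_rot: [0.879, 0.476, 0.0, 0.0]
ft_force: [-0.5, 0.2, 0.1]
grip_width: 0.998
grasp_force: 0.0
```

```bash
python3 mv.py; python3 -c "
from endface import *
from workcell import viewer
endface(viewer.camera('wrist'));c=viewer.camera('top');np.savez('top10.npz',**c)"
```

```text
t 22.5 p [0.5861 0.0401 0.1456] psi 56.84 F [-0.5  0.2  0.1] g 0.998 0.0 j [ 0.47  0.44 -0.77  1.66  0.33  1.18 -0.96]
corners [[261.0, 199.0], [367.0, 198.0], [365.0, 293.0], [268.0, 295.0]]
top centre [0.5927 0.0522 0.0928] normal [-0.036 -0.012  0.999] tilt off 2.2 yaw%90 58.2 err [0.35643839]
top centre [0.5945 0.0547 0.0933] normal [0.356 0.507 0.785] tilt off 38.3 yaw%90 57.1 err [3.67612616]
```

```bash
python3 -c "
from endface import *
from workcell import viewer
c=viewer.camera('wrist');np.savez('wrist11.npz',**c)
P=np.array([ray(c,q,.09) for q in[(261,199),(367,198),(365,293),(268,295)]])[:,:2]
print(P.round(4).tolist(),P.mean(0)); print([np.linalg.norm(P[i]-P[i-1]).round(4) for i in range(4)])
t=np.radians(56.8);B=box(.056,.056,.09)
print(proj(c,place(B,[*P.mean(0),t])).round(0).tolist())
hsv=cv2.cvtColor(c['pixels'],cv2.COLOR_RGB2HSV)
for v in range(180,330,8): print(v,hsv[v,275].tolist(),hsv[v,350].tolist())
"
```

```text
[[0.5829, 0.0908], [0.6307, 0.0602], [0.6013, 0.0129], [0.5533, 0.0428]] [0.59204445 0.05169207]
[np.float64(0.0565), np.float64(0.0568), np.float64(0.0557), np.float64(0.0565)]
[[349.0, 246.0], [363.0, 294.0], [282.0, 246.0], [267.0, 294.0], [351.0, 179.0], [368.0, 199.0], [280.0, 179.0], [263.0, 199.0]]
180 [165, 6, 84] [111, 29, 87]
188 [106, 90, 85] [105, 107, 95]
196 [25, 192, 141] [25, 193, 145]
204 [103, 106, 192] [103, 104, 197]
212 [103, 107, 191] [103, 105, 196]
220 [103, 107, 191] [103, 106, 195]
228 [103, 107, 190] [103, 104, 194]
236 [104, 113, 129] [103, 105, 190]
244 [104, 112, 127] [103, 104, 191]
252 [104, 114, 128] [103, 105, 191]
260 [104, 112, 127] [105, 104, 130]
268 [104, 111, 126] [105, 99, 126]
276 [104, 108, 127] [106, 95, 126]
284 [105, 107, 126] [107, 91, 126]
292 [105, 106, 125] [107, 85, 123]
300 [13, 156, 131] [15, 157, 206]
308 [14, 162, 132] [15, 157, 208]
316 [14, 161, 133] [15, 157, 208]
324 [14, 162, 134] [16, 159, 209]
```

The sleeve now stands upright on the table at (0.592, 0.0517). I'll regrip it centrally, 11 mm below the top, so the gripper body clears the post tip at home.

Emit:
arm_command(series="0 0.016 -0.0035 0 0;0 0.016 0 0.03 0;0 0 0 0.05 0;0 0 0 0.05 0;0 0 0 0.025 0;0 0 0 0.011 0;0 0 0 0 0;1 0 0 0 0;1 0 0 0 0;1 0 0 0 0", newtons=40)

```text
clock: 23.9
position: [0.5925, 0.0515, 0.0795]
ee_rot: [0.88, 0.476, 0.001, 0.0]
ft_force: [1.1, -1.4, 6.3]
grip_width: 0.652
grasp_force: 42.8
```

Emit:
arm_command(series="1 0 0 0 0;1 0 0 0 0;1 0 0 -0.03 0;1 0 0 -0.07 0;1 0 0 -0.08 0;1 0 0 -0.08 0;1 0 0 -0.07 0;1 0 0 -0.03 0;1 0 0 0 0;1 0 0 0 0")

```text
clock: 25.15
position: [0.5912, 0.0515, 0.2213]
ee_rot: [0.879, 0.476, -0.001, -0.0]
ft_force: [-0.2, -0.3, -4.2]
grip_width: 0.649
grasp_force: 44.3
```

```bash
python3 mv.py .538 -.037 .24 57; python3 -c "
from endface import *
from workcell import viewer
c=viewer.camera('wrist');np.savez('wrist12.npz',**c); endface(c)
P=[(c,mask(c['pixels'],(8,120,60),(22,230,255),(0,0,640,480)))]
print(cv2.boundingRect(P[0][1]))
"
```

```text
t 25.15 p [0.5912 0.0515 0.2213] psi 56.84 F [-0.2 -0.3 -4.2] g 0.649 44.3 j [ 0.46  0.39 -0.8   1.55  0.28  1.32 -0.94]
units xyz [-0.258   0.0094 -0.0464] spin -0.0009
corners [[233.0, 216.0], [391.0, 216.0], [394.0, 420.0], [246.0, 397.0]]
top centre [0.6001 0.0733 0.2545] normal [-0.352  0.527  0.774] tilt off 39.3 yaw%90 72.8 err [8.02563874]
top centre [0.6082 0.0724 0.257 ] normal [0.794 0.114 0.597] tilt off 53.4 yaw%90 33.0 err [17.64938349]Traceback (most recent call last):
  File "<string>", line 5, in <module>
    P=[(c,mask(c['pixels'],(8,120,60),(22,230,255),(0,0,640,480)))]
          ~~~~^^^^^^^^^^^^^^^^^^^^^^^^^^^^^^^^^^^^^^^^^^^^^^^^^^^
  File "h.py", line 18, in mask
    n,l,st,_=cv2.connectedComponentsWithStats(r); k=1+np.argmax(st[1:,4])
                                                      ~~~~~~~~~^^^^^^^^^^
    return _wrapfunc(a, 'argmax', axis=axis, out=out, **kwds)
    return bound(*args, **kwds)
ValueError: attempt to get argmax of an empty sequence
```

```bash
python3 -c "
from h import *
c=dict(np.load('wrist12.npz'));p=np.array([.5912,.0515]);t=np.radians(56.84);X=np.array([np.cos(t),np.sin(t)]);Y=np.array([X[1],-X[0]])
for uv in((240,216),(312,216),(385,216),(233,216),(391,216)):
    w=ray(c,uv,.2323)[:2]-p; print((w@X).round(4),(w@Y).round(4))
"
```

```text
0.0466 -0.0267
0.0466 -0.0021
0.0466 0.0229
0.0466 -0.0291
0.0466 0.0249
```

Emit:
arm_command(series="1 0 0 -0.05 0;1 0 0 -0.03 0;1 -0.03 0.009 0 0;1 -0.05 0 0 0;1 -0.06 0 0 0;1 -0.06 0 0 0;1 -0.04 0 0 0;1 -0.018 0 0 0;1 0 0 0 0;1 0 0 0 0")

```text
clock: 26.45
position: [0.5387, -0.0358, 0.2548]
ee_rot: [0.879, 0.476, 0.0, -0.0]
ft_force: [-0.1, 1.0, -5.0]
grip_width: 0.645
grasp_force: 44.3
```

```bash
python3 mv.py .538 -.037 .25 57
```

```text
t 26.45 p [ 0.5387 -0.0358  0.2548] psi 56.91 F [-0.1  1.  -5. ] g 0.645 44.3 j [ 0.68  0.22 -0.79  1.65  0.16  1.34 -0.72]
units xyz [-0.0035  0.0001  0.0119] spin -0.0005
```

```bash
python3 -c "
from h import *
c=dict(np.load('wrist12.npz'));p=np.array([.5912,.0515]);t=np.radians(56.84);X=np.array([np.cos(t),np.sin(t)]);Y=np.array([X[1],-X[0]])
hsv=cv2.cvtColor(c['pixels'],cv2.COLOR_RGB2HSV)
print([(v,*hsv[v,270].tolist()) for v in range(200,420,6)])
for v in range(205,330):
    a,b=hsv[v-1,270],hsv[v+1,270]
    if abs(int(a[0])-int(b[0]))>15 or abs(int(a[2])-int(b[2]))>25: print(v,a,b,[((ray(c,(270,v),z)[:2]-p)@X).round(4) for z in(.1423,.2123,.2283,.2323)])
"
```

```text
[(200, 0, 7, 70), (206, 0, 8, 64), (212, 0, 8, 64), (218, 106, 81, 91), (224, 105, 100, 102), (230, 104, 100, 102), (236, 104, 104, 101), (242, 104, 101, 101), (248, 103, 93, 93), (254, 25, 226, 149), (260, 25, 219, 149), (266, 30, 35, 101), (272, 103, 107, 138), (278, 104, 107, 140), (284, 104, 107, 140), (290, 104, 109, 140), (296, 104, 109, 141), (302, 104, 112, 141), (308, 104, 110, 141), (314, 103, 110, 141), (320, 104, 112, 141), (326, 104, 113, 138), (332, 104, 113, 136), (338, 104, 113, 133), (344, 104, 114, 139), (350, 104, 111, 142), (356, 104, 112, 141), (362, 104, 114, 141), (368, 104, 114, 141), (374, 104, 115, 140), (380, 104, 116, 139), (386, 104, 115, 140), (392, 111, 66, 50), (398, 111, 57, 45), (404, 110, 55, 42), (410, 116, 42, 43), (416, 111, 43, 42)]
214 [ 0  8 64] [120   8  66] [np.float64(0.0273), np.float64(0.0428), np.float64(0.0464), np.float64(0.0473)]
215 [ 0  4 64] [108  34  74] [np.float64(0.0267), np.float64(0.0424), np.float64(0.046), np.float64(0.0469)]
249 [103  93  93] [ 27  56 100] [np.float64(0.0046), np.float64(0.028), np.float64(0.0333), np.float64(0.0347)]
250 [101  57  90] [ 24 151 132] [np.float64(0.0039), np.float64(0.0276), np.float64(0.033), np.float64(0.0343)]
251 [ 27  56 100] [ 25 204 145] [np.float64(0.0033), np.float64(0.0271), np.float64(0.0326), np.float64(0.0339)]
265 [ 25 197 167] [ 30  35 101] [np.float64(-0.0063), np.float64(0.0209), np.float64(0.0271), np.float64(0.0287)]
266 [ 24 134 145] [104  68  94] [np.float64(-0.007), np.float64(0.0204), np.float64(0.0267), np.float64(0.0283)]
267 [ 30  35 101] [105  95  97] [np.float64(-0.0076), np.float64(0.02), np.float64(0.0263), np.float64(0.0279)]
269 [105  95  97] [105 106 123] [np.float64(-0.009), np.float64(0.0191), np.float64(0.0255), np.float64(0.0271)]
270 [104 102 105] [104 107 134] [np.float64(-0.0097), np.float64(0.0186), np.float64(0.0251), np.float64(0.0267)]
```

The sleeve is vertical and centred within about 1 mm, so I'll lower it down the post.

Emit:
arm_command(series="1 0 0 0.04 0;1 0 0 0.02 0;1 0 0 0.015 0;1 0 0 0.015 0;1 0 0 0.015 0;1 0 0 0.015 0;1 0 0 0.015 0;1 0 0 0.015 0;1 0 0 0 0;1 0 0 0 0")

```text
clock: 27.7
position: [0.5388, -0.036, 0.1942]
ee_rot: [0.879, 0.476, 0.001, -0.0]
ft_force: [5.2, 3.7, -7.9]
grip_width: 0.648
grasp_force: 43.9
```

```bash
python3 mv.py .538 -.037 .0995 57
```

```text
t 27.7 p [ 0.5388 -0.036   0.1942] psi 56.88 F [ 5.2  3.7 -7.9] g 0.648 43.9 j [ 0.66  0.27 -0.78  1.73  0.2   1.22 -0.75]
units xyz [-0.0037 -0.0004  0.2366] spin -0.0007
```

Emit:
arm_command(series="1 0.003 0.001 0 0;1 0.003 0.001 0 0;1 0 0 0.012 0;1 0 0 0.015 0;1 0 0 0.015 0;1 0 0 0.015 0;1 0 0 0.015 0;1 0 0 0.012 0;1 0 0 0 0;1 0 0 0 0")

```text
clock: 28.95
position: [0.5406, -0.0351, 0.1613]
ee_rot: [0.879, 0.476, 0.0, 0.0]
ft_force: [0.3, 0.8, -4.5]
grip_width: 0.651
grasp_force: 44.3
```

```bash
python3 mv.py .538 -.037 .0995 57
```

```text
t 28.95 p [ 0.5406 -0.0351  0.1613] psi 56.84 F [ 0.3  0.8 -4.5] g 0.651 44.3 j [ 0.64  0.31 -0.77  1.76  0.24  1.16 -0.78]
units xyz [-0.0075 -0.0028  0.1545] spin -0.0009
```

Emit:
arm_command(series="1 0 0 0.018 0;1 0 0 0.02 0;1 0 0 0.02 0;1 0 0 0.02 0;1 0 0 0.02 0;1 0 0 0.02 0;1 0 0 0.015 0;1 0 0 0.01 0;1 0 0 0.005 0;1 0 0 0 0")

```text
clock: 30.2
position: [0.5405, -0.0351, 0.1019]
ee_rot: [0.879, 0.476, 0.0, 0.0]
ft_force: [0.6, -0.4, -3.2]
grip_width: 0.644
grasp_force: 44.4
```

Emit:
arm_command(series="1 0 0 0.002 0;1 0 0 0.002 0;1 0 0 0.002 0;1 0 0 0.002 0;1 0 0 0.002 0;1 0 0 0 0;1 0 0 0 0;1 0 0 0 0;1 0 0 0 0;1 0 0 0 0")

```text
clock: 31.45
position: [0.5408, -0.035, 0.0994]
ee_rot: [0.88, 0.476, 0.0, 0.0]
ft_force: [-7.0, 0.3, 13.9]
grip_width: 0.653
grasp_force: 46.3
```

```bash
python3 mv.py .538 -.037 .0995 57
```

```text
t 31.45 p [ 0.5408 -0.035   0.0994] psi 56.83 F [-7.   0.3 13.9] g 0.653 46.3 j [ 0.61  0.39 -0.74  1.82  0.3   1.05 -0.83]
units xyz [-0.008  -0.0031 -0.0002] spin -0.0009
```

The sleeve is home, with the TCP at the expected 99.5 mm and contact force present. I'll release, go up, and move towards the collar.

Emit:
arm_command(series="0.33 0 0 -0.001 0;0.25 0 0 0 0;0 0 0 0 0;0 0 0 0 0;0 0 0 -0.03 0;0 0 0 -0.06 0;0 0 0 -0.08 0;0 0 0 -0.08 0;0 0 0 -0.06 0;0 0 0 0 0")

```text
clock: 32.7
position: [0.5415, -0.0349, 0.2249]
ee_rot: [0.879, 0.476, 0.002, 0.001]
ft_force: [0.2, 0.1, -0.2]
grip_width: 1.001
grasp_force: 0.0
```

Emit:
arm_command(series="0 -0.04 0.018 0 0;0 -0.06 0.026 0 0;0 -0.07 0.031 0 0;0 -0.07 0.031 0 0;0 -0.07 0.031 0 0;0 -0.06 0.027 0 0;0 -0.045 0.02 0 0;0 -0.019 0.009 0 0;0 0 0 0 0;0 0 0 0 0")

```text
clock: 33.95
position: [0.5104, -0.2215, 0.2223]
ee_rot: [0.879, 0.477, 0.0, -0.0]
ft_force: [1.1, 0.7, 0.3]
grip_width: 1.003
grasp_force: 0.0
```

```bash
python3 mv.py .5105 -.2225 .028 57; python3 - <<'E'
from h import *
from workcell import viewer
for n in("top","wrist","scene"): np.savez(n+"13.npz",**viewer.camera(n))
T,W,S=[dict(np.load(n+"13.npz")) for n in("top","wrist","scene")]
def colm(c): return mask(c["pixels"],(0,120,30),(15,255,255),ROI)
q=proj(W,np.array([[.5105,-.2225,.05]]))[0];print(q)
ROI=(max(0,int(q[0])-70),max(0,int(q[1])-70),140,140)
m=colm(W);print(cv2.boundingRect(m),ROI)
print("collar",fit([(W,m)],cyl(.03,.05),[.5105,-.2225],yaw=False))
# sleeve in scene and top: yaw, pos
for n,c in(("top",T),("scene",S)):
    q=proj(c,np.array([[.538,-.037,.065]]))[0]; hsv=cv2.cvtColor(c["pixels"],cv2.COLOR_RGB2HSV)
    m=cv2.inRange(hsv,np.array((18,60,30)),np.array((115,255,255))); r=np.zeros_like(m);x,y=map(int,q);r[y-55:y+55,x-40:x+40]=m[y-55:y+55,x-40:x+40]
    k,l,s,_=cv2.connectedComponentsWithStats(r); i=1+np.argmax(s[1:,4]);print(n,s[i])
    mm=np.zeros_like(m);cv2.fillConvexPoly(mm,cv2.convexHull(cv2.findNonZero((l==i).astype(np.uint8))),255)
    b=box(.056,.056,.09)+[0,0,.02]
    print(n,fit([(c,mm)],b,[.538,-.037,.99],st=(.005,.005,.05)))
E
```

```text
t 33.95 p [ 0.5104 -0.2215  0.2223] psi 56.93 F [1.1 0.7 0.3] g 1.003 0.0 j [ 0.91  0.27 -0.68  1.66  0.17  1.28 -0.38]
units xyz [-0.0021  0.0015  0.4859] spin -0.0004
[317.03258681 222.28462709]
(283, 181, 66, 68) (247, 152, 140, 140)
collar (array([ 0.51139813, -0.21843686]), np.float64(0.07004630166167226))
top [320 252  39  44 764]
top (array([ 0.5381697 , -0.03960481,  1.04469793]), np.float64(0.11538860402143228))
scene [ 303  189   30   46 1023]
scene (array([ 0.53820245, -0.03998065,  0.96701915]), np.float64(0.0541823196538114))
```

Emit:
arm_command(series="0 0.002 0 0.06 0;0 0 0 0.1 0;0 0 0 0.1 0;0 0 0 0.1 0;0 0 0 0.07 0;0 0 0 0.035 0;0 0 0 0.021 0;0 0 0 0 0;1 0 0 0 0;1 0 0 0 0", newtons=35)

```text
clock: 35.35
position: [0.5111, -0.2223, 0.0292]
ee_rot: [0.88, 0.476, 0.0, 0.001]
ft_force: [-0.8, 0.7, 5.4]
grip_width: 0.699
grasp_force: 36.7
```

Emit:
arm_command(series="1 0 0 0 0;1 0 0 0 0;1 0 0 0 0;1 0 0 -0.03 0;1 0 0 -0.08 0;1 0 0 -0.11 0;1 0 0 -0.11 0;1 0 0 -0.08 0;1 0 0 -0.03 0;1 0 0 0 0")

```text
clock: 36.6
position: [0.5106, -0.2221, 0.2041]
ee_rot: [0.879, 0.476, 0.0, 0.0]
ft_force: [-0.4, -0.2, -2.6]
grip_width: 0.702
grasp_force: 38.6
```

```bash
python3 mv.py .5405 -.0355 .206 57; python3 - <<'E'
from h import *
from workcell import viewer
from workcell import manip
p=manip.get_obs()["position"]; W=viewer.camera("wrist"); t=np.radians(56.9);X=np.array([np.cos(t),np.sin(t)])
hsv=cv2.cvtColor(W["pixels"],cv2.COLOR_RGB2HSV); m=cv2.inRange(hsv,np.array((0,120,30)),np.array((15,255,255)))
q=proj(W,np.array([[*(p[:2]+.03*X),p[2]-.03]]))[0]; k,l,s,_=cv2.connectedComponentsWithStats(m)
print(q,[r.tolist() for r in s[1:] if r[4]>300])
np.savez("wrist14.npz",**W)
E
```

```text
t 36.6 p [ 0.5106 -0.2221  0.2041] psi 56.84 F [-0.4 -0.2 -2.6] g 0.702 38.6 j [ 0.91  0.28 -0.68  1.68  0.19  1.24 -0.39]
units xyz [ 0.4314 -0.1925 -0.0049] spin -0.0009
[317.39080445 230.93130253] [[166, 0, 118, 78, 571], [161, 31, 94, 30, 811], [231, 228, 170, 169, 20255]]
```

The collar is held, with 2.6 N more load. I'll carry it over the post.

Emit:
arm_command(series="1 0.04 -0.018 -0.01 0;1 0.06 -0.027 0 0;1 0.07 -0.032 0 0;1 0.07 -0.032 0 0;1 0.07 -0.032 0 0;1 0.06 -0.027 0 0;1 0.04 -0.018 0 0;1 0.018 -0.0085 0 0;1 0 0 0 0;1 0 0 0 0")

```text
clock: 37.9
position: [0.539, -0.0372, 0.2077]
ee_rot: [0.88, 0.475, -0.0, 0.0]
ft_force: [-0.2, -0.5, -2.2]
grip_width: 0.704
grasp_force: 38.6
```

```bash
python3 mv.py .5392 -.0362 .1392 57
```

```text
t 37.9 p [ 0.539  -0.0372  0.2077] psi 56.76 F [-0.2 -0.5 -2.2] g 0.704 38.6 j [ 0.67  0.26 -0.79  1.71  0.2   1.25 -0.74]
units xyz [ 0.0026 -0.0009  0.1714] spin -0.0013
```

Lower slowly over the tip, then check the force.

Emit:
arm_command(series="1 0.0026 0 0.015 0;1 0 0 0.02 0;1 0 0 0.02 0;1 0 0 0.015 0;1 0 0 0.015 0;1 0 0 0.015 0;1 0 0 0.015 0;1 0 0 0.015 0;1 0 0 0 0;1 0 0 0 0")

```text
clock: 39.15
position: [0.5398, -0.0353, 0.1561]
ee_rot: [0.879, 0.476, 0.0, 0.0]
ft_force: [-0.4, -0.4, -1.4]
grip_width: 0.702
grasp_force: 38.6
```

```bash
python3 mv.py .5392 -.0362 .1392 57
```

```text
t 39.15 p [ 0.5398 -0.0353  0.1561] psi 56.84 F [-0.4 -0.4 -1.4] g 0.702 38.6 j [ 0.65  0.32 -0.77  1.77  0.24  1.15 -0.78]
units xyz [-0.0027  0.0001  0.0422] spin -0.0009
```

Emit:
arm_command(series="1 0 0 0.012 0;1 0 0 0.012 0;1 0 0 0.008 0;1 0 0 0.004 0;1 0 0 0.003 0;1 0 0 0.002 0;1 0 0 0.002 0;1 0 0 0.002 0;1 0 0 0 0;1 0 0 0 0")

```text
clock: 40.4
position: [0.54, -0.0352, 0.1392]
ee_rot: [0.879, 0.476, 0.0, 0.0]
ft_force: [-4.8, -0.4, 10.2]
grip_width: 0.703
grasp_force: 39.6
```

```bash
python3 mv.py .5392 -.0362 .1392 57
```

```text
t 40.4 p [ 0.54   -0.0352  0.1392] psi 56.84 F [-4.8 -0.4 10.2] g 0.703 39.6 j [ 0.64  0.34 -0.77  1.79  0.26  1.12 -0.79]
units xyz [-0.0032 -0.0002 -0.0001] spin -0.0009
```

The collar is seated at exactly the expected height. I'll release and retreat upwards and away.

Emit:
arm_command(series="0.28 0 0 -0.001 0;0.2 0 0 0 0;0 0 0 0 0;0 0 0 0 0;0 0 0 -0.03 0;0 0 0 -0.06 0;0 0 0 -0.08 0;0 0 0 -0.08 0;0 0 0 -0.04 0;0 0 0 0 0")

```text
clock: 41.65
position: [0.5401, -0.0352, 0.2552]
ee_rot: [0.879, 0.476, 0.001, 0.001]
ft_force: [0.1, -0.2, 0.0]
grip_width: 1.002
grasp_force: 0.0
```

Emit:
arm_command(series="0 -0.06 0.03 0 0;0 -0.08 0.04 0 0;0 -0.08 0.04 0 0;0 -0.08 0.04 0 0;0 -0.08 0.04 0 0;0 -0.06 0.03 0 0;0 -0.03 0.01 0 0;0 0 0 0 0;0 0 0 0 0;0 0 0 0 0")

```text
clock: 42.9
position: [0.5142, -0.2418, 0.2544]
ee_rot: [0.879, 0.477, 0.0, 0.0]
ft_force: [0.1, 0.0, 0.2]
grip_width: 0.998
grasp_force: 0.0
```

```bash
python3 mv.py; python3 - <<'E'
from h import *
from workcell import viewer
T,S=viewer.camera("top"),viewer.camera("scene")
for n,c in(("top",T),("scene",S)):
    x,y=map(int,proj(c,np.array([[.539,-.036,.135]]))[0])
    try:
        m=mask(c["pixels"],(0,120,30),(11,255,255),(x-26,y-30,52,56)); print(n,cv2.boundingRect(m),fit([(c,m)],cyl(.03,.05)+[0,0,.11],[.539,-.036],yaw=False,st=(.005,.005)))
    except Exception as e: print(n,e)
c=S;x,y=map(int,proj(c,np.array([[.539,-.036,.06]]))[0]);hsv=cv2.cvtColor(c["pixels"],cv2.COLOR_RGB2HSV)
m=cv2.inRange(hsv,np.array((18,60,30)),np.array((115,255,255)));r=np.zeros_like(m);r[y-45:y+50,x-35:x+35]=m[y-45:y+50,x-35:x+35]
k,l,s,_=cv2.connectedComponentsWithStats(r);print("sleeve scene blob",[q.tolist() for q in s[1:] if q[4]>40]); print("pred",cv2.boundingRect(proj(c,place(box(.056,.056,.09)+[0,0,.02],[.5395,-.036,.99])).astype(np.float32)))
# bystanders: difference vs first pictures
T0,S0=[dict(np.load(n+"0.npz")) for n in("top","scene")]
for nm,p in(("bowl",[.765,-.049,.03]),("jar",[.51,.407,.04]),("dish",[.532,-.426,.03])):
    for a,b in((T0,T),(S0,S)):
        x,y=map(int,proj(b,np.array([p]))[0]); sl=np.s_[max(0,y-35):y+35,max(0,x-35):x+35]; print(nm,np.abs(a["pixels"][sl].astype(int)-b["pixels"][sl]).mean().round(1),end=" ")
E
```

```text
t 42.9 p [ 0.5142 -0.2418  0.2544] psi 56.94 F [0.1 0.  0.2] g 0.998 0.0 j [ 0.92  0.27 -0.67  1.58  0.17  1.35 -0.34]
top (319, 248, 36, 37) (array([ 0.54057954, -0.0347421 ]), np.float64(0.0989641534308494))
scene (306, 173, 27, 32) (array([ 0.53854575, -0.03699723]), np.float64(0.09909521978726131))
sleeve scene blob [[303, 191, 30, 44, 812]]
pred (303, 188, 31, 48)
bowl 3.0 bowl 1.8 jar 3.6 jar 2.6 dish 102.9 dish 2.5
```

```bash
python3 -c "
from workcell import manip
print(manip.hand_in())"
```

```text
the job is handed in; nothing more can be done
None
```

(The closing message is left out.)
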